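Present the filter slide to the colour meter, label up

TASK

Slide the shutter of the colour meter fully open. Then take the filter slide that lies label up - the notched corner marks its frosted end - by that frosted end, and hold the middle of its clear glass over the meter's round window, level, label up, about a centimetre above the window without the slide touching the meter, with the frosted end pointing straight out, away from the meter's housing. Finish while still holding it there: do not put it down or let go, and leave the other slide, which lies label down, where it is.

Things in the scene. Friction and masses are not known exactly. Their poses are not given: they have to be found in the camera images.
- port (a point): Centre of the round dark 24 mm window in the top of the colour meter's shelf, 70 mm above the bench; the shutter covers it at first. Fixed; place and yaw vary. x points level into the meter, y along the shutter's track, z up. The flat shelf top, solid down to the bench, spans x -28 to 80 mm, y -120 to 60 mm; at x = 80 mm stands the white housing, 300 mm wide, 200 mm above the bench.
- shutter (a joint): Shutter: dark square steel plate, 46 by 46 mm, top 5.5 mm above the shelf, sliding along the port's -y. 0 m = closed, centred over the window; 0.06 m = fully open, at its end stop. Starts nearly closed. About 1.2 N of friction; stays where it is left.
- shutter_knob (a point): Knob in the middle of the shutter: upright aluminium cylinder, 16 mm across, from 5.5 to 32.5 mm above the shelf's top. The point is on its axis, 19 mm above the shelf's top. Axes as the port's.
- slide_center (a point): Middle of the slide to present: glass plate 120 (x) by 40 (y) by 6 mm (z), about 70 g, lying level, label up, at any yaw on a round rest (34 mm wide, 30 mm high, 52 mm foot); its ends overhang. z leaves the label face. Frosted from x = 15 to 60 mm, else clear. A 10 mm square notch at the corner +x, -y: on the right, seen from above with the frosted end pointing away from you.
- slide_frosted (a point): Point of that slide in the middle of its frosted end, 34 mm from the slide's middle along +x, half-way through the thickness: the place to grip, across the 40 mm width (the long edges are parallel up to the notch at x = 50 mm). Axes as the slide's.
- slide_clear (a point): Middle of that slide's clear glass, 33 mm from the slide's middle along its -x, half-way through the thickness: the point to hold over the window. Axes as the slide's.
- spare_center (a point): Middle of the other slide: same kind, on the same kind of rest, but lying label down, so seen from above with the frosted end pointing away from you its notch is on the left. x points to its frosted end, z up. Leave it alone. Which rest holds which slide varies.

How it is judged (in metres and radians):
On the way, in this order (a step that is already met when the one before it is completed fails the run):
1. the shutter is slid fully open (value of joint shutter above 0.052 m), for 0.2 s.
2. the label-up slide is gripped and lifted off its rest (height (world z) of slide_center above 0.06 m and contact force between the fingers and slide above 1 N), for 0.2 s.
At the end, for the whole second after the job is handed in: Shutter open 50 mm or more; slide held still, label up and level within 0.15 rad, off the meter, its clear middle within 10 mm of the window centre along x and y and 5 to 25 mm above it, frosted end outward within 0.2 rad; the other slide moved under 20 mm (value of joint shutter above 0.05 m and x of slide_clear in the frame of port between -0.01 and 0.01 m and y of slide_clear in the frame of port between -0.01 and 0.01 m and z of slide_clear in the frame of port between 0.005 and 0.025 m and x of slide_frosted in the frame of port below -0.04 m and angle between the x axis of slide_clear and the x axis of port, either way round below 0.2 rad and angle between slide_clear's own z axis and vertical below 0.15 rad and contact force between the fingers and slide above 1 N and contact force between slide and instrument below 0.2 N and linear speed of slide below 0.03 m/s and distance of spare_center from where it was at the start of the episode below 0.02 m); the arm keeps its last pose, push and grip.
It fails at once if the other slide is moved by 20 mm or more (distance of spare_center from where it was at the start of the episode above 0.02 m).
It also fails if it takes over 56 s, if anything falls off the work surface, if the arm or the gripper's body presses on something with over 40 N, if the wrist force passes 120 N, or if a joint passes its speed limit or range.

ROBOT

A 6-joint arm with a two-finger parallel gripper is mounted at the origin on the work surface. World frame = base frame: x ahead of the robot, y to its left, z up, the work surface at z = 0. Lengths are in mm, angles in rad, forces in N, time in s.
With the tool pointing down it reaches from about 275 to 750 mm from the base axis. Payload 10.2 kg.
Tool frame: the origin (TCP) lies on the centre line of the jaws, within the pads' length; the fingertips stand 17 mm ahead of it and the grasp point (between the pads) lies 2 mm behind it; z points along the fingers, y is the line along which they close (so a half turn about z gives the same grasp; the last joint's range is limited). The gripper opens to 85 mm and grips with 20 to 120 N. Pads are 22 mm wide; open, the fingers measure 114 mm over their backs; the gripper's body (76 mm by 85 mm) begins 54 mm behind the grasp point. The pads swing forward as they close: fully open they stand 13 mm farther back than shut.
Start: joints at [1.009, 0.313, 1.498, -0, 1.331, -0.223], TCP at [174.5, 495.158, 248.294] pointing down, gripper open.
Joint ranges: [-2.94, 2.94], [-0.97, 2.17], [0.19, 2.56], [-1.23, 4.37], [0.02, 3.11], [-2.88, 2.88]. Speed limits (rad/s): [2.39, 2.39, 3.01, 3.14, 3.14, 3.14].

INTERFACE

Orientations are given as a unit quaternion [w, x, y, z].
In Python, from rig import ctrl gives the robot as it stands. The module is installed in compiled form; this text tells all that it offers.
- The arm moves only by the shell command python3 -m jog 'ROWS' [FORCE]. ROWS is JSON, a list of rows, each an object with "delta_pos": the shift along the world's x, y, z in mm, a list of three; "angular": the turn, a rotation vector about the world's x, y, z in rad, a list of three; "fingers": the opening, from 0 (shut) to 1 (fully open). In form: [{"delta_pos": [tx, ty, tz], "angular": [rx, ry, rz], "fingers": fingers}, ...]. A call has 1 to 10 rows; each row is the pose to reach, as a shift and turn from the pose commanded when the call began; what a row does not reach only later rows make up. A row lasts 1/8 s, in which the tool goes at most 62.5 mm and 10.7 degrees, less where a joint would pass 70% of its speed; a pose out of reach is approached as far as the arm can. A call with a gripper value outside its range is refused whole. The fingers move at their own pace and stop on an object; FORCE is the grip in N (left out, the last holds). Time passes only in rows, so rows that repeat a pose let the fingers close. It gives the time, the measured TCP pose, the force, the opening and the grip force at its end, in the units of the state.
- ctrl.sense(): the state, without advancing time (a new reading comes with each control period).
- ctrl.capture(name): name is "scene" or "top"; returns a dict with "pixels" (420x560x3 uint8, blue, green, red), "fx", "fy", "cx", "cy" (pixels), "R" (3x3) and "t" (3): a world point X has camera coordinates R X + t. Camera axes: x right, y down, z forward; pixel columns grow to the right and rows downward; lengths in mm; the calibration is good to about 2 mm. A picture is of the moment at which its call begins. There is no depth.
- ctrl.finish_job(): hands the job in; it is judged then, once.
The state is a dict: "time_s": time; "joints": joint angles; "dq": joint speeds; "tau": joint torques, N m; "eef_pos": TCP position; "ee_rot": TCP orientation; "force": force on the tool from outside, world axes, zero at the start; "wrist_torque": the same for the moment, N m; "grip_width": opening from 0.0 (shut) to 1.0 (fully open); "grip_force": force on a finger pad.
Only numpy, scipy, OpenCV 4.12 (cv2) and the standard library are available. Lean on these libraries where they do the work, as an engineer would, in place of code of your own. Each camera call takes 0.05 s, during which the arm holds its last target. There are 200 camera calls.

## Working session

There is one attempt and no reset: what is moved stays moved. The work goes in short steps, Python scripts to look and compute and a shell command to move; the robot and the scene stay as the last step left them, time stands still between calls to the robot, and variables do not carry over. Pictures are saved under pics/ and viewed, at most 10 in all, crops included, and the job is handed in when it is done.

```bash
mkdir -p pics; cat > h.py <<'E'
import numpy as np, cv2
from rig import ctrl
def cap(n,f):
    c=ctrl.capture(n); cv2.imwrite('pics/'+f,np.array(c['pixels'])); np.savez('pics/'+n+'.npz',**{k:np.array(c[k]) for k in c}); return c
def un(c,u,v,z):
    R=np.array(c['R']);t=np.array(c['t']).ravel()
    d=R.T@np.array([(u-c['cx'])/c['fx'],(v-c['cy'])/c['fy'],1]);o=-R.T@t
    return (o+d*(z-o[2])/d[2])
def pr(c,X):
    p=np.array(c['R'])@np.array(X,float)+np.array(c['t']).ravel()
    return (p[0]/p[2]*c['fx']+c['cx'],p[1]/p[2]*c['fy']+c['cy'])
E
python3 - <<'E'
from h import *
for n in('top','scene'):
    c=cap(n,n+'0.png'); print(n,-np.array(c['R']).T@np.array(c['t']).ravel(),np.array(c['R'])[2])
print(ctrl.sense())
E
```

```text
top [ 399.59791313  -19.48688793 1185.67091098] [ 0.1062515  -0.01327301 -0.9942507 ]
scene [1006.78190589  -75.55026315  900.24552204] [-0.50961593  0.04767029 -0.85908041]
{'time_s': 0.1, 'joints': array([ 1.00857116e+00,  3.13371299e-01,  1.49835989e+00, -7.80972492e-06,
        1.33101256e+00, -2.23382182e-01]), 'dq': array([ 0.00086233, -0.0018731 , -0.00108561,  0.00086639,  0.00011466,
       -0.00107892]), 'tau': array([ 3.39685466e-03, -4.12897611e+01, -2.60142034e+01, -7.17464036e-05,
        2.97160841e-03, -1.93186003e-05]), 'eef_pos': array([174.39510668, 494.96080609, 247.80439517]), 'ee_rot': array([-2.16804135e-04,  1.68611210e-01,  9.85682468e-01, -5.33164735e-04]), 'force': array([-0.02692454,  0.68274099,  0.91696767]), 'wrist_torque': array([-0.02060309, -0.00728954, -0.03741574]), 'grip_force': 0.0, 'grip_width': 0.9995589125063364}
```

View pics/top0.png

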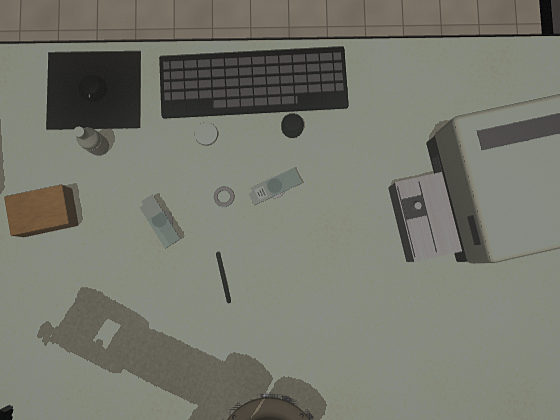

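View pics/scene0.png

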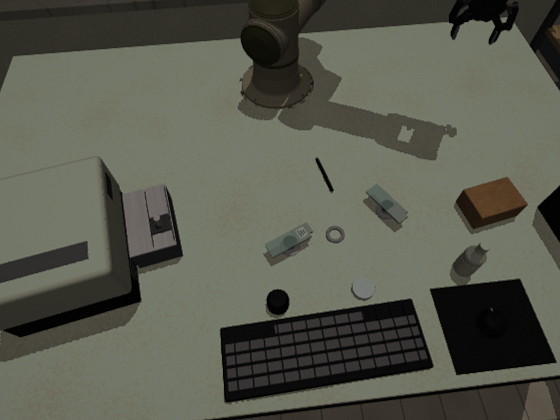

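The top view shows a labelled slide at about (276,186), the other slide at (162,221), and the shutter and knob at (416,205). The housing is on the right. I'll zoom in on these.

```bash
python3 - <<'E'
import cv2,numpy as np
a=cv2.imread('pics/top0.png');b=cv2.imread('pics/scene0.png')
f=lambda i,x,y,w,h:cv2.resize(cv2.convertScaleAbs(i[y:y+h,x:x+w],alpha=1.3),(400,300),interpolation=cv2.INTER_CUBIC)
o=np.vstack([np.hstack([f(a,236,156,80,60),f(a,122,191,80,60)]),np.hstack([f(a,380,155,120,90+30-30),f(b,250,180,160,120-0)[:, :]])])
cv2.imwrite('pics/z.png',o)
E
```

```text
(no output)
```

View pics/z.png

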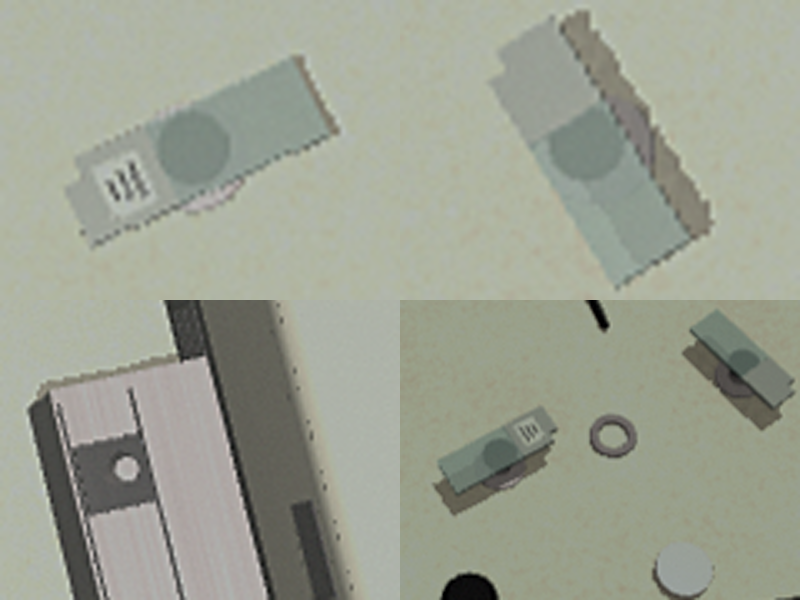

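The labelled slide's frosted end points left in the image. Its notch is on the right seen that way, so it is the label-up slide. The other slide's notch is on the left, so it is the spare. Next I'll compute poses.

```bash
python3 - <<'E'
from h import *
c={k:v for k,v in np.load('pics/top.npz').items()}
A=lambda u,v:(236+u/5-.4,156+v/5-.4)
B=lambda u,v:(380+u*.3-.35,155+(v-300)*.3-.35)
S=[un(c,*A(*p),36) for p in[(299,55),(338,131),(92,248),(66,188)]]
for s in S:print('S',s)
e=S[1]-S[2];print('len',np.linalg.norm(e),'w',np.linalg.norm(S[0]-S[1]))
x=-e/np.linalg.norm(e);n=np.array([-x[1],x[0],0]) # left
mid=(S[0]+S[1])/2; C1=mid+60*x; C2=(S[1]+S[2])/2-20*n
print('center',C1,C2,'yaw',np.arctan2(x[1],x[0]))
print('knobtop',un(c,*B(126,468),102.5))
sh=[un(c,*B(*p),75.5) for p in[(72,452),(142,430),(160,500),(88,517)]];print('shutter',np.mean(sh,0),[np.linalg.norm(sh[i]-sh[i-1]) for i in range(4)])
P=un(c,*B(50,393),70);Q=un(c,441,172,70);Hh=un(c,464,262,70);F=un(c,413,262,70)
print('shelf',P,Q,Hh,F,np.linalg.norm(P-Q),np.linalg.norm(F-P))
d=Q-Hh;print('y dir yaw',np.arctan2(d[1],d[0])); d=P-F;print(np.arctan2(d[1],d[0]))
s={k:v for k,v in np.load('pics/scene.npz').items()}
print('scene proj knob',pr(s,un(c,*B(126,468),102.5)),'center',pr(s,C1+[0,0,0]),pr(s,[*S[2][:2],36]))
E
```

```text
S [629.71267062 -73.30143001  36.        ]
S [594.30588862 -90.18259002  36.        ]
S [542.91612369  22.38555484  36.        ]
S [570.51962699  33.72543281  36.        ]
len 123.74366721656033 w 39.22516761610893
center [587.09175482 -27.1607224   36.        ] [586.80476869 -25.59267599  36.        ] yaw 1.9990601831958315
knobtop [ 528.13853367 -328.93163362  102.5       ]
shutter [ 527.06809086 -329.5215504    75.5       ] [np.float64(43.91904052596063), np.float64(48.84356560536319), np.float64(47.497503407774396), np.float64(48.94106868888443)]
shelf [ 583.02939106 -290.18205141   70.        ] [ 604.72792561 -394.23304371   70.        ] [ 405.2356292  -433.61649985   70.        ] [ 407.54569309 -322.32244629   70.        ] 106.28939457963615 178.402727656051
y dir yaw 0.19491205406421522
0.18114546029972106
scene proj knob (np.float64(156.99157960076116), np.float64(217.57854812430804)) center (np.float64(288.59651270320995), np.float64(239.45342474074522)) (np.float64(306.2593044150141), np.float64(221.57109148750155))
```

```bash
python3 -m jog '[{"delta_pos":[180,-420,0],"angular":[0,0,-1.04],"fingers":1},{"delta_pos":[180,-420,0],"angular":[0,0,-1.04],"fingers":1},{"delta_pos":[180,-420,0],"angular":[0,0,-1.04],"fingers":1},{"delta_pos":[180,-420,0],"angular":[0,0,-1.04],"fingers":1},{"delta_pos":[180,-420,0],"angular":[0,0,-1.04],"fingers":1},{"delta_pos":[180,-420,0],"angular":[0,0,-1.04],"fingers":1},{"delta_pos":[180,-420,0],"angular":[0,0,-1.04],"fingers":1},{"delta_pos":[180,-420,0],"angular":[0,0,-1.04],"fingers":1},{"delta_pos":[180,-420,0],"angular":[0,0,-1.04],"fingers":1},{"delta_pos":[180,-420,0],"angular":[0,0,-1.04],"fingers":1}]'
```

```text
time_s: 1.35
eef_pos: [354.1, 75.9, 248.2]
ee_rot: [-0.0, 0.636, 0.772, -0.0]
force: [-0.2, 0.7, -0.2]
grip_width: 1.001
grip_force: 0.0
```

```bash
python3 -m jog '[{"delta_pos":[174,-405,0],"angular":[0,0,0],"fingers":0.6},{"delta_pos":[174,-405,0],"angular":[0,0,0],"fingers":0.6},{"delta_pos":[174,-405,0],"angular":[0,0,0],"fingers":0.6},{"delta_pos":[174,-405,0],"angular":[0,0,0],"fingers":0.6},{"delta_pos":[174,-405,0],"angular":[0,0,0],"fingers":0.6},{"delta_pos":[174,-405,0],"angular":[0,0,0],"fingers":0.6},{"delta_pos":[174,-405,0],"angular":[0,0,0],"fingers":0.6},{"delta_pos":[174,-405,-98],"angular":[0,0,0],"fingers":0.6},{"delta_pos":[174,-405,-98],"angular":[0,0,0],"fingers":0.6},{"delta_pos":[174,-405,-98],"angular":[0,0,0],"fingers":0.6}]'
python3 - <<'E'
from h import *
o=[]
for n,x,y in(('top',370,140),('scene',90,150)):
    c=cap(n,n+'1.png'); print(pr(c,[528,-329,135]),pr(c,[528,-329,102]))
    o.append(cv2.resize(np.array(c['pixels'])[y:y+120,x:x+120],(400,400),interpolation=cv2.INTER_CUBIC))
cv2.imwrite('pics/z1.png',np.hstack(o))
E
```

```text
time_s: 2.6
eef_pos: [528.3, -327.7, 147.8]
ee_rot: [-0.003, 0.635, 0.772, 0.0]
force: [-0.2, -0.1, 0.5]
grip_width: 0.603
grip_force: 0.0
(np.float64(421.85588074130976), np.float64(203.18265203640266)) (np.float64(417.4198651968778), np.float64(205.14255873921425))
(np.float64(152.82734998313228), np.float64(210.5016273482597)) (np.float64(157.0269292334611), np.float64(217.63471990313332))
```

View pics/z1.png

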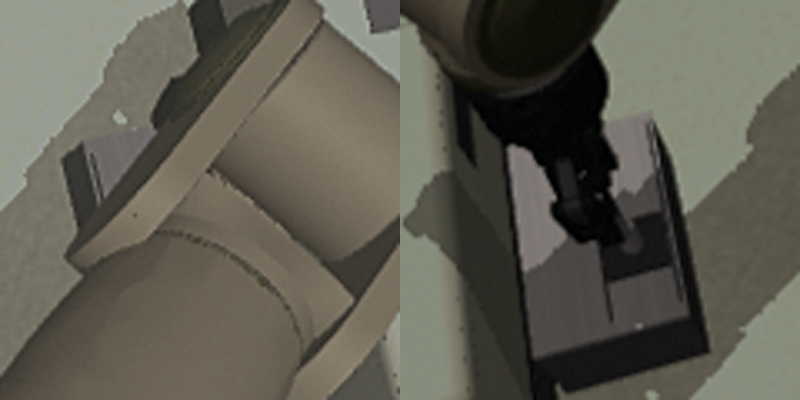

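The scene view shows the open fingers above and slightly behind the knob, which is at about (159,221), as predicted. Next: descend, grip and slide.

```bash
python3 -m jog '[{"delta_pos":[0,0,-25],"angular":[0,0,0],"fingers":0.6},{"delta_pos":[0,0,-49],"angular":[0,0,0],"fingers":0.6},{"delta_pos":[0,0,-49],"angular":[0,0,0],"fingers":0.1},{"delta_pos":[0,0,-49],"angular":[0,0,0],"fingers":0.1},{"delta_pos":[0,0,-49],"angular":[0,0,0],"fingers":0.1},{"delta_pos":[0,0,-49],"angular":[0,0,0],"fingers":0.1}]' 20
```

```text
time_s: 3.45
eef_pos: [529.4, -330.2, 103.7]
ee_rot: [0.002, 0.636, 0.772, 0.0]
force: [-0.1, 1.8, 7.8]
grip_width: 0.178
grip_force: 21.1
```

```bash
python3 -m jog '[{"delta_pos":[-10,-2,3],"angular":[0,0,0],"fingers":0.1},{"delta_pos":[-20,-4,3],"angular":[0,0,0],"fingers":0.1},{"delta_pos":[-30,-6,3],"angular":[0,0,0],"fingers":0.1},{"delta_pos":[-40,-8,3],"angular":[0,0,0],"fingers":0.1},{"delta_pos":[-47,-9,3],"angular":[0,0,0],"fingers":0.1},{"delta_pos":[-53,-10,3],"angular":[0,0,0],"fingers":0.1},{"delta_pos":[-56,-11,3],"angular":[0,0,0],"fingers":0.1},{"delta_pos":[-59,-11,3],"angular":[0,0,0],"fingers":0.1},{"delta_pos":[-60,-12,3],"angular":[0,0,0],"fingers":0.1},{"delta_pos":[-60,-12,3],"angular":[0,0,0],"fingers":0.1}]' 20
```

```text
time_s: 4.7
eef_pos: [471.3, -341.6, 104.1]
ee_rot: [0.003, 0.636, 0.771, 0.002]
force: [23.7, -0.9, -17.9]
grip_width: 0.174
grip_force: 20.7
```

```bash
python3 -m jog '[{"delta_pos":[2,0,0],"angular":[0,0,0],"fingers":0.1},{"delta_pos":[2,0,0],"angular":[0,0,0],"fingers":0.6},{"delta_pos":[2,0,0],"angular":[0,0,0],"fingers":0.6},{"delta_pos":[2,0,0],"angular":[0,0,0],"fingers":0.6},{"delta_pos":[2,0,50],"angular":[0,0,0],"fingers":0.8},{"delta_pos":[50,60,80],"angular":[0,0,0.1],"fingers":0.9},{"delta_pos":[80,120,80],"angular":[0,0,0.24],"fingers":1},{"delta_pos":[100,180,80],"angular":[0,0,0.24],"fingers":1},{"delta_pos":[100,240,80],"angular":[0,0,0.24],"fingers":1},{"delta_pos":[100,300,80],"angular":[0,0,0.24],"fingers":1}]' 20
python3 - <<'E'
from h import *
a=cap('top','top2.png');b=cap('scene','scene2.png')
f=lambda c,x,y,w:cv2.resize(np.array(c['pixels'])[y:y+w*3//4,x:x+w],(400,300),interpolation=cv2.INTER_CUBIC)
cv2.imwrite('pics/z2.png',np.vstack([np.hstack([f(a,380,160,120),f(b,100,175,120)]),np.hstack([f(a,220,140,120),f(b,240,190,120)])]))
E
```

```text
time_s: 5.95
eef_pos: [568.0, -57.3, 184.5]
ee_rot: [0.0, 0.539, 0.842, 0.0]
force: [0.1, -0.0, 0.6]
grip_width: 1.0
grip_force: 0.0
```

View pics/z2.png

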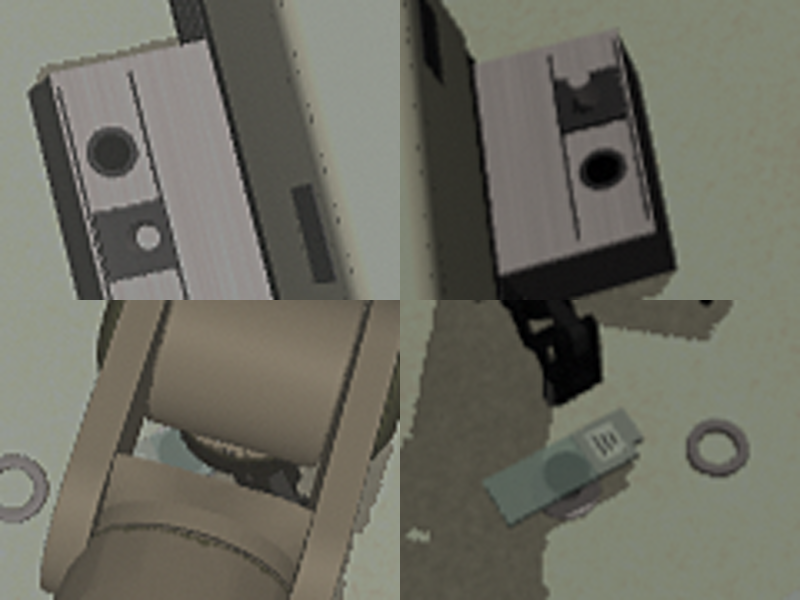

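The shutter is open. The window is at (112,151) in the top crop and (203,170) in the scene crop, and the slide is undisturbed. I'll refine both positions.

```bash
python3 - <<'E'
from h import *
a={k:v for k,v in np.load('pics/top.npz').items()};b={k:v for k,v in np.load('pics/scene.npz').items()}
g=lambda x,y,u,v:(x+u*.3-.35,y+v*.3-.35)
print('port',un(a,*g(380,160,112,151),70),un(b,*g(100,175,203,170),70))
S=[un(b,*g(240,190,*p),36) for p in[(84,184),(107,227),(226,107)]]
x=S[2]-S[0];L=np.linalg.norm(x);x/=L;n=np.array([-x[1],x[0],0])
print(L,np.linalg.norm(S[0]-S[1]),'yaw',np.arctan2(x[1],x[0]),'center',(S[0]+S[1])/2+60*x, S)
E
```

```text
port [ 532.39766467 -328.96090297   70.        ] [ 532.06072473 -329.53141659   70.        ]
122.33138497577315 37.926667596311354 yaw 2.002050220210939 center [587.55216275 -24.64281134  36.        ] [array([594.89779217, -85.86339409,  36.        ]), array([630.3677598 , -72.43530742,  36.        ]), array([543.76202295,  25.26761354,  36.        ])]
```

```bash
python3 -m jog '[{"delta_pos":[5,62,0],"angular":[0,0,0],"fingers":0.75},{"delta_pos":[5,62,0],"angular":[0,0,0],"fingers":0.75},{"delta_pos":[5,62,-50],"angular":[0,0,0],"fingers":0.75},{"delta_pos":[5,62,-100],"angular":[0,0,0],"fingers":0.75},{"delta_pos":[5,62,-115],"angular":[0,0,0],"fingers":0.75},{"delta_pos":[5,62,-115],"angular":[0,0,0],"fingers":0.75}]' 30
python3 - <<'E'
from h import *
b=cap('scene','scene3.png')
print(ctrl.sense()['eef_pos'])
cv2.imwrite('pics/z3.png',cv2.resize(np.array(b['pixels'])[160:280,240:400],(640,480),interpolation=cv2.INTER_CUBIC))
E
```

```text
time_s: 6.8
eef_pos: [573.3, 2.1, 69.7]
ee_rot: [-0.0, 0.539, 0.842, -0.0]
force: [0.2, 0.0, 0.2]
grip_width: 0.75
grip_force: 0.0
[573.91641978   2.18027268  70.77403284]
```

View pics/z3.png

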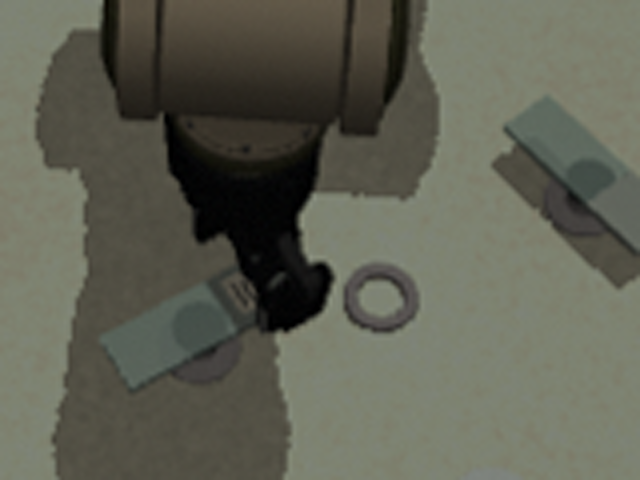

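The fingers straddle the frosted end (near finger at about (295,300) in the crop). Next: descend and grip.

```bash
python3 -m jog '[{"delta_pos":[0,3,-20],"angular":[0,0,0],"fingers":0.75},{"delta_pos":[0,3,-38],"angular":[0,0,0],"fingers":0.75},{"delta_pos":[0,3,-39],"angular":[0,0,0],"fingers":0.6},{"delta_pos":[0,3,-39],"angular":[0,0,0],"fingers":0.5},{"delta_pos":[0,3,-39],"angular":[0,0,0],"fingers":0.4},{"delta_pos":[0,3,-39],"angular":[0,0,0],"fingers":0.3},{"delta_pos":[0,3,-39],"angular":[0,0,0],"fingers":0.3},{"delta_pos":[0,3,-39],"angular":[0,0,0],"fingers":0.3}]' 40
```

```text
time_s: 7.85
eef_pos: [573.5, 5.7, 31.0]
ee_rot: [0.001, 0.539, 0.842, 0.0]
force: [-1.2, -1.6, 6.3]
grip_width: 0.459
grip_force: 39.9
```

```bash
python3 -m jog '[{"delta_pos":[0,0,10],"angular":[0,0,0],"fingers":0.3},{"delta_pos":[0,0,30],"angular":[0,0,0],"fingers":0.3},{"delta_pos":[0,0,60],"angular":[0,0,0],"fingers":0.3},{"delta_pos":[0,0,90],"angular":[0,0,0],"fingers":0.3},{"delta_pos":[0,0,100],"angular":[0,0,0],"fingers":0.3},{"delta_pos":[0,0,100],"angular":[0,0,0],"fingers":0.3},{"delta_pos":[0,0,100],"angular":[0,0,0],"fingers":0.3}]' 60
python3 -m jog '[{"delta_pos":[-6,-30,0],"angular":[0,0,-0.03],"fingers":0.3},{"delta_pos":[-12,-60,0],"angular":[0,0,-0.06],"fingers":0.3},{"delta_pos":[-18,-90,0],"angular":[0,0,-0.09],"fingers":0.3},{"delta_pos":[-24,-120,0],"angular":[0,0,-0.12],"fingers":0.3},{"delta_pos":[-30,-150,0],"angular":[0,0,-0.15],"fingers":0.3},{"delta_pos":[-36,-180,0],"angular":[0,0,-0.18],"fingers":0.3},{"delta_pos":[-42,-210,0],"angular":[0,0,-0.21],"fingers":0.3},{"delta_pos":[-48,-240,0],"angular":[0,0,-0.24],"fingers":0.3},{"delta_pos":[-54,-262,0],"angular":[0,0,-0.24],"fingers":0.3},{"delta_pos":[-54,-269,0],"angular":[0,0,-0.24],"fingers":0.3}]'
python3 - <<'E'
from h import *
a=cap('top','top4.png');b=cap('scene','scene4.png')
s=ctrl.sense();print(s['eef_pos'],s['ee_rot'])
f=lambda c,x,y,w:cv2.resize(np.array(c['pixels'])[y:y+w,x:x+w],(400,400),interpolation=cv2.INTER_CUBIC)
cv2.imwrite('pics/z4.png',np.hstack([f(a,360,140,120),f(b,100,150,120)]))
E
```

```text
time_s: 8.72
eef_pos: [572.5, 5.9, 129.0]
ee_rot: [-0.001, 0.539, 0.842, -0.0]
force: [-0.5, 0.6, -1.3]
grip_width: 0.452
grip_force: 60.0
time_s: 9.98
eef_pos: [518.4, -263.9, 129.2]
ee_rot: [-0.001, 0.637, 0.771, -0.0]
force: [-0.3, 0.4, -0.7]
grip_width: 0.453
grip_force: 60.1
[ 518.95633491 -263.1555293   129.5559646 ] [-5.66630165e-04  6.36282241e-01  7.71456147e-01  4.15816306e-05]
```

View pics/z4.png

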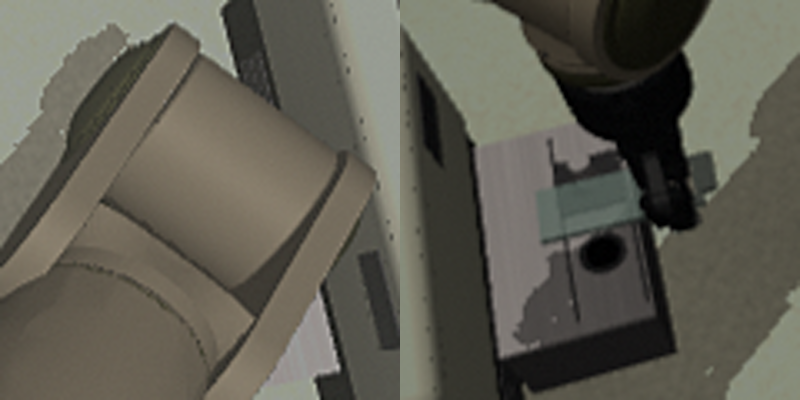

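The slide is held above the shelf with its clear end at about (540,215) in the crop. I'll compare that with the prediction.

```bash
python3 - <<'E'
from h import *
b={k:v for k,v in np.load('pics/scene.npz').items()}
T=np.array([518.9,-263.3,131.5]);X=np.array([.192,-.981,0]);Y=np.array([.981,.192,0])
for z in(0,3,-10):
  for w in(-20,20):
    p=pr(b,T+94*X+w*Y+[0,0,z+3]);print(z,w,[(p[0]-100+.35)/.3,(p[1]-150+.35)/.3])
E
```

```text
0 -20 [np.float64(133.41533376498143), np.float64(194.20542224583312)]
0 20 [np.float64(140.51294561375937), np.float64(243.41188857472608)]
3 -20 [np.float64(131.97809108801317), np.float64(191.95462115435697)]
3 20 [np.float64(139.06431774464306), np.float64(241.25589853327597)]
-10 -20 [np.float64(138.14684749010348), np.float64(201.6152330088317)]
-10 20 [np.float64(145.28061110126026), np.float64(250.5075958513562)]
```

```bash
python3 -m jog '[{"delta_pos":[0,0,-12],"angular":[0,0,0],"fingers":0.3},{"delta_pos":[0,0,-24],"angular":[0,0,0],"fingers":0.3},{"delta_pos":[0,0,-34],"angular":[0,0,0],"fingers":0.3},{"delta_pos":[0,0,-38],"angular":[0,0,0],"fingers":0.3},{"delta_pos":[0,0,-38],"angular":[0,0,0],"fingers":0.3},{"delta_pos":[0,0,-38],"angular":[0,0,0],"fingers":0.3}]'
python3 - <<'E'
from h import *
b=cap('scene','scene5.png')
cv2.imwrite('pics/z5.png',cv2.resize(np.array(b['pixels'])[175:265,100:220],(800,600),interpolation=cv2.INTER_CUBIC))
s=ctrl.sense();print(s['eef_pos'],s['ee_rot'])
T=s['eef_pos']+[0,0,2];X=np.array([.192,-.981,0]);Y=np.array([.981,.192,0])
for u in(94,19):
  for w in(-20,20):
    p=pr(b,T+u*X+w*Y+[0,0,3]);print(u,w,[(p[0]-100)/.15,(p[1]-175)/.15])
E
```

```text
time_s: 10.82
eef_pos: [519.2, -263.3, 92.6]
ee_rot: [0.0, 0.636, 0.772, 0.0]
force: [0.4, -0.3, -1.0]
grip_width: 0.447
grip_force: 60.1
[ 519.24287109 -263.29209134   92.67440251] [4.06749420e-04 6.36062534e-01 7.71637406e-01 1.21544151e-05]
94 -20 [np.float64(298.43138951130584), np.float64(273.46502668662635)]
94 20 [np.float64(312.8690674016614), np.float64(369.6306530102241)]
19 -20 [np.float64(509.8203633915284), np.float64(217.82947777280128)]
19 20 [np.float64(528.6154807493866), np.float64(311.66517570387384)]
```

View pics/z5.png

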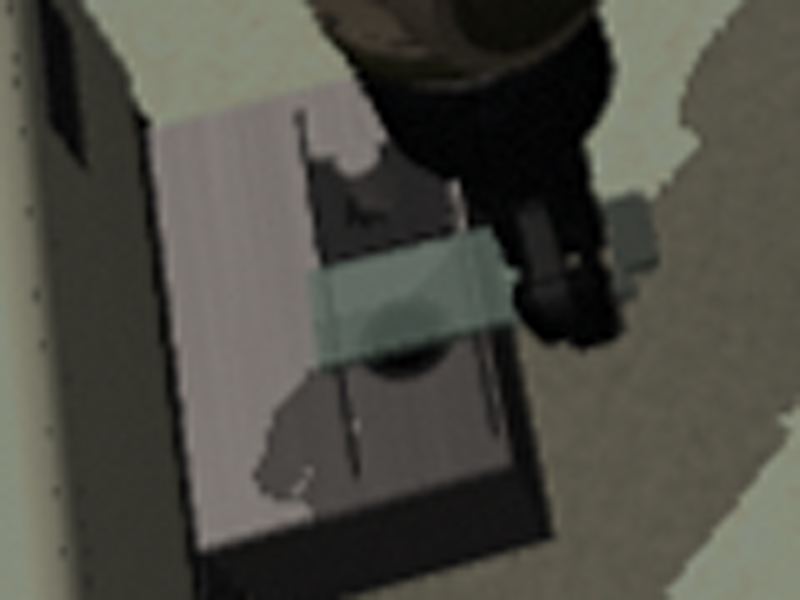

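The clear glass sits over the window, about 2.5 mm short and 12 mm high. I'll make that final correction.

```bash
python3 -m jog '[{"delta_pos":[0.5,-2.5,-5],"angular":[0,0,0],"fingers":0.3},{"delta_pos":[0.5,-2.5,-10],"angular":[0,0,0],"fingers":0.3},{"delta_pos":[0.5,-2.5,-11],"angular":[0,0,0],"fingers":0.3},{"delta_pos":[0.5,-2.5,-11],"angular":[0,0,0],"fingers":0.3},{"delta_pos":[0.5,-2.5,-11],"angular":[0,0,0],"fingers":0.3},{"delta_pos":[0.5,-2.5,-11],"angular":[0,0,0],"fingers":0.3},{"delta_pos":[0.5,-2.5,-11],"angular":[0,0,0],"fingers":0.3}]'
python3 - <<'E'
from h import *
b=cap('scene','scene6.png')
cv2.imwrite('pics/z6.png',cv2.resize(np.array(b['pixels'])[175:265,100:220],(800,600),interpolation=cv2.INTER_CUBIC))
p=pr(b,[532.2,-329.3,86]);print([(p[0]-100)/.15,(p[1]-175)/.15])
T=ctrl.sense()['eef_pos']+[0,0,2];X=np.array([.192,-.981,0]);Y=np.array([.981,.192,0])
for w in(-20,20):
    p=pr(b,T+92*X+w*Y+[0,0,3]);print(w,[(p[0]-100)/.15,(p[1]-175)/.15])
E
```

```text
time_s: 11.75
eef_pos: [519.6, -265.7, 81.3]
ee_rot: [0.0, 0.636, 0.772, 0.0]
force: [-0.6, 1.2, -0.8]
grip_width: 0.448
grip_force: 60.1
[np.float64(391.6626983348497), np.float64(316.6704830496652)]
-20 [np.float64(307.3782032371872), np.float64(289.07069438134425)]
20 [np.float64(321.8534658844817), np.float64(384.54329788952145)]
```

View pics/z6.png

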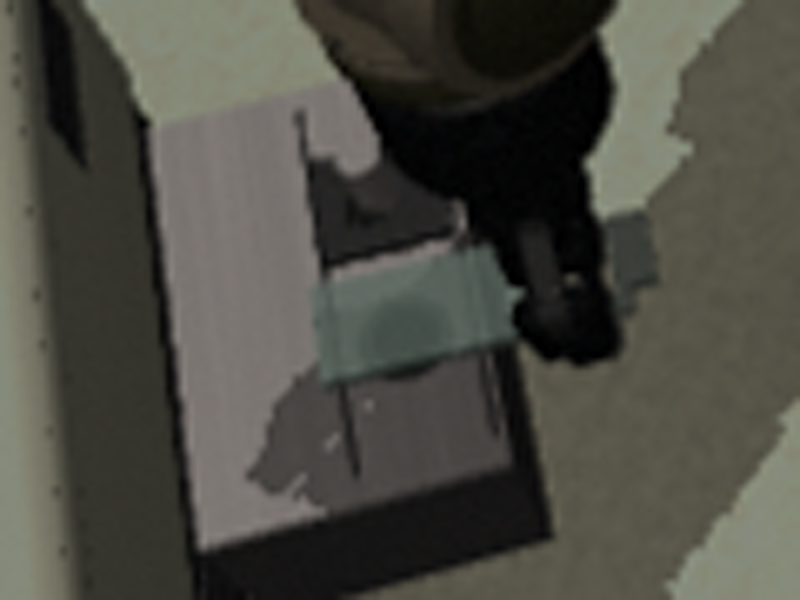

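The clear end's corners, at (316,287) and (323,385), match the prediction. The clear middle lands within a couple of mm of (392,317), the point above the window. Handing in.

```bash
python3 -c "
from rig import ctrl
print(ctrl.finish_job())"
```

```text
the job is handed in; nothing more can be done
None
```

I handed the job in with the shutter slid to its end stop and the label-up slide still gripped by its frosted end, its clear middle measured within about 2–3 mm of the window centre and about 1 cm above the shelf; I did not touch the other slide, and no verdict was returned.

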